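# Dispense one sample dish and slide it on to the round plate

### The arm

A 6-joint arm with a two-finger parallel gripper is mounted at the origin on the work surface. World frame = base frame: x ahead of the robot, y to its left, z up, the work surface at z = 0. Lengths are in m, angles in rad, forces in N, time in s.
With the tool pointing down it reaches from about 0.225 to 0.875 m from the base axis. Payload 3.4 kg.
Tool frame: the origin (TCP) lies midway between the tips of the shut fingers; the grasp point (between the pads) lies 19 mm behind it; y points along the fingers, x is the direction in which the jaws open and shut, and the axes are right-handed (so a half turn about y gives the same grasp; the last joint's range is limited). The gripper opens to 85 mm and grips with 20 to 120 N. Pads are 22 mm wide; open, the fingers measure 114 mm over their backs; the gripper's body (76 mm by 85 mm) begins 54 mm behind the grasp point. The pads swing forward as they close: fully open they stand 13 mm farther back than shut.
Start: joints at [-1.286, 0.276, 1.505, -0, 1.361, -0.121], TCP at [0.227, -0.528, 0.231] pointing down, gripper open.
Joint ranges: [-2.89, 2.89], [-0.75, 2.08], [0.22, 2.7], [-1.18, 4.32], [0.11, 2.71], [-2.7, 2.7]. Speed limits (rad/s): [2.57, 2.57, 3.14, 3.14, 3.14, 3.14].

### API

Orientations are given as a unit quaternion [x, y, z, w].
In Python, from workcell import * gives the robot as it stands.
- The arm moves only by the tool move_arm, never from a script. Its argument "plan" is a list of rows, each a list of 7 numbers: the shift along the tool's x, y, z in m, then the turn, a rotation vector about the tool's x, y, z in rad, then the closure, from -1 (fully open) to 1 (shut). A call has 1 to 20 rows; each row shifts and turns the commanded pose from where the row before left it, along the tool's axes as they then stand; what a row does not reach is not made up. A row lasts 1/8 s, in which the tool goes at most 62.5 mm and 10.7 degrees, less where a joint would pass 70% of its speed; a pose out of reach is approached as far as the arm can. A call is refused whole if a number of a shift passes 0.0625 or a number of a turn 0.188, either way. A call with a gripper value outside its range is refused whole. The fingers move at their own pace and stop on an object; the grip force is fixed at half the most. Time passes only in rows, so rows that do not move let the fingers close. It gives the time, the measured TCP pose, the force and the opening at its end, in the units of the state.
- get_obs(): the state, without advancing time (a new reading comes with each control period).
- get_image(name): name is "scene" or "top" or "wrist"; returns the picture (480x640x3 uint8, red, green, blue); there is no depth.
- camera_model(name): a dict with "fx", "fy", "cx", "cy" (pixels), "R" (3x3) and "t" (3): a world point X has camera coordinates R X + t. Camera axes: x right, y down, z forward; pixel columns grow to the right and rows downward; lengths in m; the calibration is good to about 2 mm. A picture is of the moment at which its call begins: read the wrist's pose just before it. camera_model takes no time and is no camera call; for the wrist camera it gives the pose at the moment of the call.
- close_job(): hands the job in, once; it reports no verdict.
The state is a dict: "time": time; "joints": joint angles; "joint_velocities": joint speeds; "joint_torque": joint torques, N m; "ee_pos": TCP position; "eef_rot": TCP orientation; "force": force on the tool from outside, world axes, zero at the start; "torque": the same for the moment, N m; "gripper_width": opening from 0.0 (shut) to 1.0 (fully open).
Only numpy, scipy, OpenCV 4.12 (cv2) and the standard library are available. Lean on these libraries where they do the work, as an engineer would, in place of code of your own. Each camera call takes 0.05 s, during which the arm holds its last target.

### The job

Press the plunger of the dish dispenser all the way down once, so that a single sample dish comes out, and let the plunger come back up. Then, with a fingertip, nudge that dish sideways off the deck on to the round plate, so that it lies flat and wholly on that plate. Do not pinch, lift or flip it, let no second dish out, and leave the pots and the vial where they stand.

Things in the scene. Friction and masses are not known exactly. Their poses are not given: they have to be found in the camera images.
- dispenser: The fixed dish dispenser; place and yaw vary. Origin: on the bench under the magazine tube's axis; z up, dishes come out towards -x, y to the sides. Dark steel deck: top 12 mm above the bench, x = -79 to 96 mm, 80 mm wide in y, open at both sides. White drive housing under the plunger: x = 30 to 95 mm, 60 mm wide, top 45 mm above the bench.
- magazine_top (a point): Centre of the open top of the clear upright magazine tube (45 mm outside diameter), 62.5 mm above the bench over the dispenser's origin. Under the tube are low cheeks (y = +-23.5 mm, x = -20 to 30 mm, 26.5 mm above the bench) and a gap as high as one dish.
- outlet (a point): Point on the deck's top where the dish comes out: x = -49 mm, y = 0, z = 12 mm in the dispenser's frame. A steel bar (30 mm wide) pushes the dish's centre there (52 mm for the 20 mm plunger stroke) and goes back with the plunger; the next dish then drops. A dish sent out fast may slide on to x = -56 mm, against a straight lip 4 mm above the deck at x = -79 to -74 mm, along y.
- plunger (a joint): Plunger travel: 0 up at rest, 0.020 m fully down. A spring returns it by itself: about 2.5 N to start, about 5 N fully down, 1 to 2 N more while it moves.
- plunger_top (a point): Centre of the top face of the plunger's round black cap (34 mm diameter, 10 mm thick), at x = 65 mm, y = 0 in the dispenser's frame, 80 mm above the bench when up; it moves straight down when pressed.
- dish0: The lowest dish in the magazine, the one to come out. All four dishes are alike: closed round white plastic dishes, 36 mm diameter, 12 mm high, about 13 g. Origin: centre of the underside, z up. At the start it stands on the deck under the tube.
- dish1: The second dish, on dish0; same form and origin. It and those above it must stay in the magazine (they drop by one place).
- dish2: The third dish; same form and origin.
- dish3: The top dish; same form and origin.
- round_plate: The goal plate: a fixed round black plate, 96 mm diameter, 8 mm thick (top 4 mm below the deck). Origin: centre of its underside on the bench. It lies beside the deck, at x = -50 mm and either y = +80 or y = -80 mm in the dispenser's frame; the deck overhangs its rim by 8 mm, so there is no gap.
- square_plate: The other plate, not to be used: a fixed square black plate, 90 mm side, 8 mm thick, on the other side of the deck at the mirrored place. Origin: centre of its underside. The vial stands on it.
- vial: Loose small grey vial with a white cap, 20 mm diameter, 42 mm tall, standing on the square plate. Origin: centre of its underside. Leave alone.
- tall_pot: Loose white sample pot with a yellow lid, 47 mm diameter, 60 mm tall, standing on the bench to one side of the drive housing. Origin: centre of its underside. Leave alone.
- low_pot: Loose white sample pot with a yellow lid, 51 mm diameter, 34 mm tall, on the other side of the housing. Origin: centre of its underside. Leave alone.
There are look-alikes about, which are no part of the job. What is shaped like the dish3 but red is not meant.

How it is judged:
By the outcome, as a careful person would: the job done as asked, in the order asked, and still so for the second after the job is handed in, with the robot touching nothing.
It also fails if it takes over 45 s, if anything falls off the work surface, if the arm or the gripper's body presses on something with over 40 N, if the wrist force passes 120 N, or if a joint passes its speed limit or range.

## Working session

There is one attempt and no reset: what is moved stays moved. The work goes in short steps, Python scripts to look and compute and a tool call to move; the robot and the scene stay as the last step left them, time stands still between calls to the robot, and variables do not carry over. Pictures are saved under pics/ and viewed, and the job is handed in when it is done.

Besides the shell and the picture viewer there is one more tool, called after "Emit:" as a command line: name --pt "numbers of a row" for each row, then --argument value for the rest. move_arm: Moves the arm, as the interface text tells. Its arguments: {"type":"object","properties":{"plan":{"type":"array","items":{"type":"array","items":{"type":"number"}}}},"required":["plan"]}

```bash
mkdir -p pics; ls; python3 - <<'E'
from workcell import *
import cv2
o=get_obs()
for k in o: print(k,o[k])
for n in ["scene","top","wrist"]:
    c=camera_model(n); print(n,c)
    cv2.imwrite(f"pics/{n}0.png",cv2.cvtColor(get_image(n),cv2.COLOR_RGB2BGR))
E
```

```text
pics
time 0.0
joints [-1.28597799e+00  2.76607564e-01  1.50613299e+00  2.60185631e-05
  1.36068122e+00 -1.20994636e-01]
joint_velocities [-7.63182526e-05 -2.91732623e-05  3.76138682e-04 -5.19301884e-04
  6.73607841e-04 -2.86841393e-04]
joint_torque [-2.63070047e-03 -4.16778803e+01 -2.45801890e+01 -4.49305644e-04
  1.10724251e-02  7.79703470e-06]
ee_pos [ 0.22684976 -0.52779444  0.23043259]
eef_rot [-0.59007453  0.38947277 -0.38849809  0.59092491]
force [ 1.02130485 -0.0762877  -0.41542024]
torque [ 0.0092994  -0.02221776  0.0288259 ]
gripper_width 0.9973525559431686
scene {'fx': 525.5201992427507, 'fy': 525.5201992427507, 'cx': 313.46909404385934, 'cy': 237.6851036376842, 'R': array([[ 0.73575168,  0.67724633,  0.00262148],
       [ 0.47976593, -0.51847169, -0.70782184],
       [-0.47801058,  0.52203881, -0.70638613]]), 't': array([-0.44892601, -0.19936406,  1.14194556])}
top {'fx': 621.0983985376449, 'fy': 621.0983985376449, 'cx': 317.4350152934375, 'cy': 235.78170373083734, 'R': array([[-0.03108978, -0.99941669,  0.01413151],
       [-0.99436829,  0.0294934 , -0.10179311],
       [ 0.10131695, -0.01721665, -0.99470521]]), 't': array([0.03224637, 0.59203005, 1.02522119])}
wrist {'fx': 356.57374835322105, 'fy': 356.57374835322105, 'cx': 326.2242908057167, 'cy': 241.41658640452312, 'R': array([[ 3.95438016e-01, -9.18492227e-01, -8.96802386e-04],
       [-8.82596253e-01, -3.80253673e-01,  2.76461567e-01],
       [-2.54268813e-01, -1.08531899e-01, -9.61024556e-01]]), 't': array([-0.57409506, -0.03562009,  0.37829233])}
```

View pics/scene0.png

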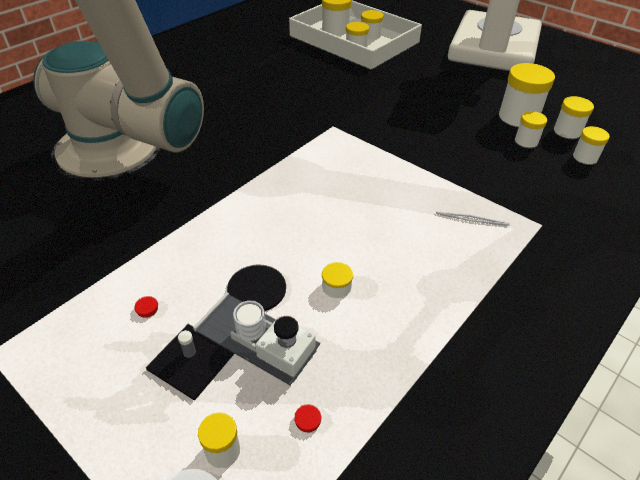

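View pics/top0.png

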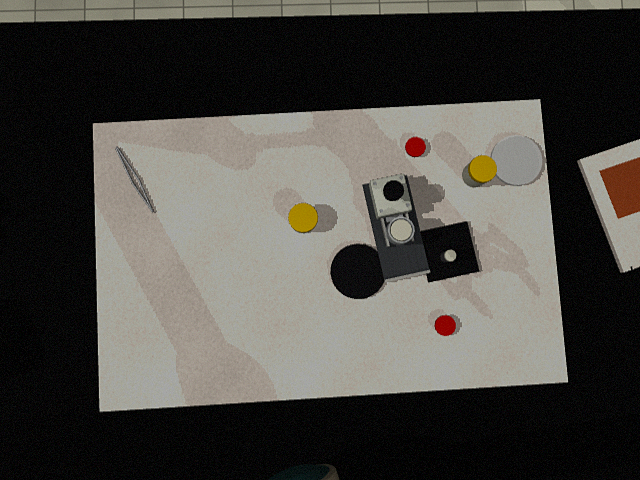

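View pics/wrist0.png

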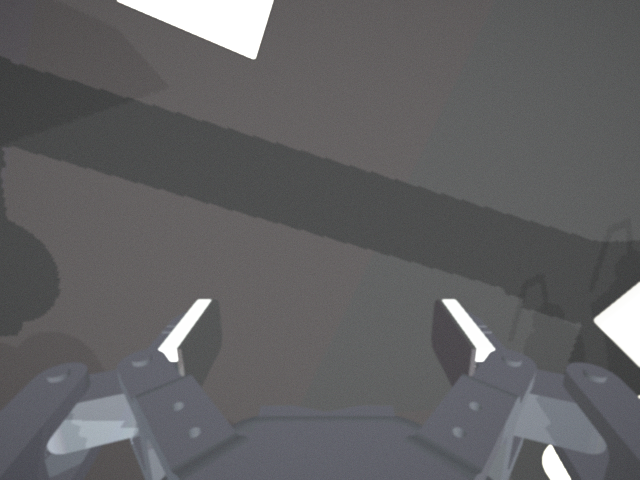

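The scene view shows the dispenser (magazine at 250,320, plunger cap at 287,327), the round plate at (257,287) and the square plate with the vial at (190,360). The top view shows the cap at (393,190), the tube at (400,230), the round plate at (358,271), the vial at (450,256), the tall pot at about (483,168), the low pot at (303,217), and red decoys at (415,147) and (445,325). Next I'll take measurements and a close crop.

```bash
cat > h.py <<'E'
from workcell import *
import numpy as np, cv2
from scipy.spatial.transform import Rotation as Rn
def ray(n,u,v,z,c=None):
    c=c or camera_model(n)
    R,t=c["R"],c["t"]; C=-R.T@t
    d=R.T@np.array([(u-c["cx"])/c["fx"],(v-c["cy"])/c["fy"],1])
    return C+d*(z-C[2])/d[2]
def proj(n,X,c=None):
    c=c or camera_model(n); p=c["R"]@np.asarray(X)+c["t"]
    return np.array([c["fx"]*p[0]/p[2]+c["cx"],c["fy"]*p[1]/p[2]+c["cy"]])
E
python3 - <<'E'
from h import *
im=cv2.imread("pics/top0.png"); 
cv2.imwrite("pics/topcrop.png",cv2.resize(im[130:310,310:510],None,fx=4,fy=3.3333,interpolation=cv2.INTER_CUBIC) if 0 else cv2.resize(im[160:300,320:500],None,fx=4.2,fy=4.2,interpolation=cv2.INTER_CUBIC))
s=cv2.imread("pics/scene0.png")
cv2.imwrite("pics/scenecrop.png",cv2.resize(s[250:400,140:340],None,fx=4,fy=4,interpolation=cv2.INTER_CUBIC))
g=im.max(2)
m=((g<40)*255).astype(np.uint8); 
m[:, :300]=0;m[:150]=0;m[310:]=0;m[:,500:]=0
n,l,st,ce=cv2.connectedComponentsWithStats(m)
for i in range(1,n):
    if st[i,4]>60: print(i,st[i],ce[i])
print(Rn.from_quat(get_obs()["eef_rot"]).as_matrix().round(3))
E
```

```text
1 [ 404  176   75  106 2700] [444.58185185 247.4437037 ]
2 [383 181  21  20 327] [393.08868502 190.42507645]
3 [363 184  18  39  95] [369.14736842 205.09473684]
20 [ 331  244   53   55 2283] [357.09680245 271.18834866]
[[ 0.395 -0.     0.919]
 [-0.919  0.001  0.395]
 [-0.001 -1.     0.   ]]
```

View pics/topcrop.png

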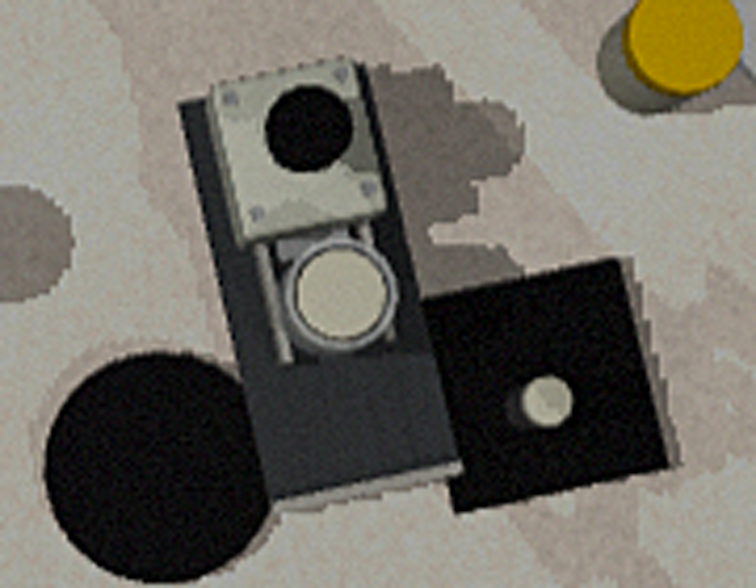

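View pics/scenecrop.png

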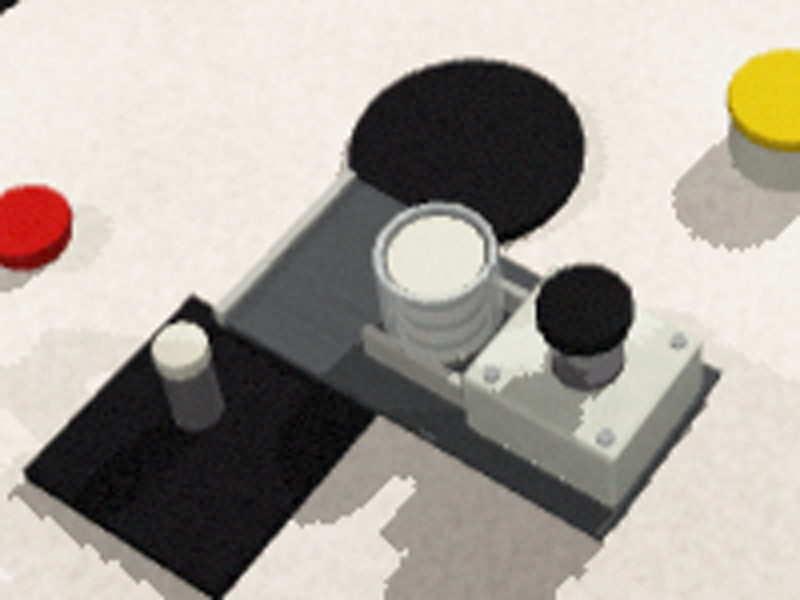

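```bash
python3 - <<'E'
from h import *
f=lambda u,v,z,n="top":ray(n,320+u/4.2,160+v/4.2,z)[:2]
g=lambda u,v,z:ray("scene",140+u/4,250+v/4,z)[:2]
cap=ray("top",393.09,190.42,.08)[:2]; tube=f(342,294,.0625)
im=cv2.imread("pics/top0.png"); m=(im.max(2)<40).astype(np.uint8)
sub=m[235:305,325:400]
cs,_=cv2.findContours(sub,cv2.RETR_EXTERNAL,cv2.CHAIN_APPROX_NONE)
c=max(cs,key=len)[:,0,:]+[325,235]
P=np.array([ray("top",*p,.008)[:2] for p in c if p[0]<372])
A=np.c_[2*P,np.ones(len(P))]; s=np.linalg.lstsq(A,(P**2).sum(1),rcond=None)[0]
print("plate",s[:2],np.sqrt(s[2]+s[:2]@s[:2]))
print("cap",cap,"tube",tube,"d",np.linalg.norm(cap-tube))
print("cap scene",g(585,308,.08),"tube scene",g(436,253,.0625))
print("deck corners",f(180,103,.012),f(274,505,.012),f(462,470,.016), "lip near-left top",f(274,497,.016))
pl=s[:2]
# fit frame
src=np.array([[65,0],[0,0],[-50,80],[-79,40],[-79,-40],[96,40]])/1000
dst=np.array([cap,tube,pl,f(274,497,.016),f(462,470,.016),f(180,103,.012)])
a=src-src.mean(0);b=dst-dst.mean(0)
th=np.arctan2((a[:,0]*b[:,1]-a[:,1]*b[:,0]).sum(),(a*b).sum()); R=np.array([[np.cos(th),-np.sin(th)],[np.sin(th),np.cos(th)]])
t=dst.mean(0)-R@src.mean(0)
print("yaw",th,"orig",t); print(((src@R.T+t)-dst)*1000)
for n,p in dict(cap=(65,0),outlet=(-49,0),plate=(-50,80)).items(): print(n,R@np.array(p)/1000+t)
for n,u,v,z in [("tall",483,168,.06),("low",303,217,.034),("vial",450,256,.042)]:
    w=ray("top",u,v,z)[:2]; print(n,w,(R.T@(w-t)*1000).round())
o=get_obs();print(o["time"])
E
```

```text
plate [ 0.53191414 -0.0537714 ] 0.046350752236936146
cap [ 0.65840556 -0.11070252] tube [ 0.59490358 -0.12411555] d 0.06490308590037834
cap scene [ 0.66342738 -0.11244846] tube scene [ 0.59867104 -0.12313507]
deck corners [ 0.68206602 -0.06807199] [ 0.51437068 -0.10012811] [ 0.52616152 -0.17712516] lip near-left top [ 0.51751561 -0.09976891]
yaw 0.18393681850044905 orig [ 0.5965203  -0.12382248]
[[ 2.01826909 -1.23137643]
 [ 1.61671415  0.29306613]
 [ 0.81748131 -0.54565414]
 [-5.97874089  0.82246381]
 [ 0.0074589  -0.47178624]
 [ 1.51881745  1.13328688]]
cap [ 0.66042383 -0.11193389]
outlet [ 0.54834686 -0.13278465]
plate [ 0.53273162 -0.05431705]
tall [ 0.69555398 -0.26607391] [  71. -158.]
low [0.62507949 0.03781334] [ 58. 154.]
vial [ 0.55080603 -0.2069795 ] [-60. -73.]
0.15
```

Confirmed: the dispenser's yaw is about 0.19 rad and the round plate is on its +y side. The red discs and pots can't be mistaken for it. I'll shut the gripper, turn the jaws to the dispenser's y axis and move above the cap.

Emit:
move_arm --pt "0 0 0 0 0.108 0 1" --pt "0 0 0 0 0.108 0 1" --pt "-0.027 0 0.042 0 0 0 1" --pt "-0.027 0 0.042 0 0 0 1" --pt "-0.027 0 0.042 0 0 0 1" --pt "-0.027 0 0.042 0 0 0 1" --pt "-0.027 0 0.042 0 0 0 1" --pt "-0.027 0 0.042 0 0 0 1" --pt "-0.027 0 0.042 0 0 0 1" --pt "-0.027 0 0.042 0 0 0 1" --pt "-0.027 0 0.042 0 0 0 1" --pt "-0.027 0 0.042 0 0 0 1" --pt "-0.027 0 0.042 0 0 0 1" --pt "-0.027 0 0.042 0 0 0 1" --pt "0 0 0 0 0 0 1" --pt "0 0 0 0 0 0 1"

```text
time: 2.15
ee_pos: [0.6603, -0.1151, 0.2307]
eef_rot: [0.546, -0.451, 0.45, -0.545]
force: [0.1, -0.0, 0.4]
gripper_width: -0.002
```

```bash
python3 - <<'E'
from h import *
c=camera_model("wrist")
im=cv2.cvtColor(get_image("wrist"),cv2.COLOR_RGB2BGR); cv2.imwrite("pics/w1.png",im)
R=Rn.from_quat(get_obs()["eef_rot"]).as_matrix(); print(R.round(3)); print(-c["R"].T@c["t"])
for X in [(.66,-.1115,.08),(.5965,-.1237,.0625),(.548,-.133,.012)]: print(proj("wrist",X,c))
E
```

```text
[[ 0.188 -0.001  0.982]
 [-0.982 -0.     0.188]
 [ 0.    -1.    -0.001]]
[ 0.72979032 -0.10121593  0.37285348]
[322.18493973 225.06754559]
[322.50010694 287.56057766]
[322.97154048 310.25404338]
```

View pics/w1.png

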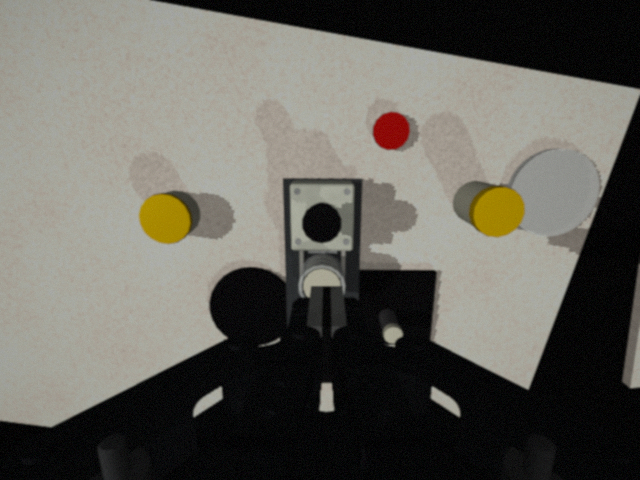

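The wrist view shows the cap at (322,222), within 3 px of the prediction, with the deck edges upright, so the yaw is aligned. I'll descend to just above the cap.

Emit:
move_arm --pt "-0.003 0.02 0.002 0 0 0 1" --pt "0 0.03 0 0 0 0 1" --pt "0 0.03 0 0 0 0 1" --pt "0 0.03 0 0 0 0 1" --pt "0 0.02 0 0 0 0 1" --pt "0 0.012 0 0 0 0 1" --pt "0 0 0 0 0 0 1" --pt "0 0 0 0 0 0 1"

```text
time: 3.2
ee_pos: [0.6628, -0.1123, 0.0905]
eef_rot: [-0.545, 0.45, -0.451, 0.545]
force: [-0.1, 0.0, 0.2]
gripper_width: 0.0
```

```bash
python3 - <<'E'
from h import *
im=cv2.cvtColor(get_image("scene"),cv2.COLOR_RGB2BGR)
cv2.imwrite("pics/s2.png",cv2.resize(im[220:400,140:340],None,fx=3.3,fy=3.3,interpolation=cv2.INTER_CUBIC))
E
```

```text
(no output)
```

View pics/s2.png

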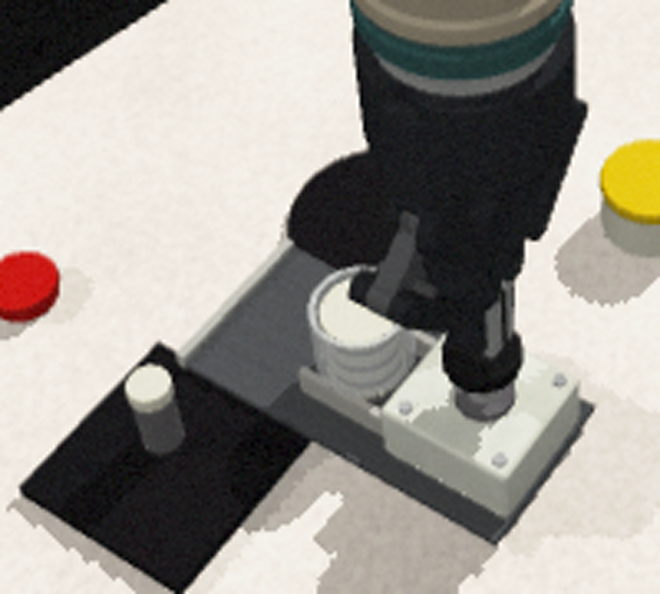

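The shut fingertips are over the cap, at about (480,360) in the crop. I'll press slowly.

Emit:
move_arm --pt "0 0.004 0 0 0 0 1" --pt "0 0.004 0 0 0 0 1" --pt "0 0.0025 0 0 0 0 1" --pt "0 0.0025 0 0 0 0 1" --pt "0 0.0025 0 0 0 0 1" --pt "0 0.0025 0 0 0 0 1" --pt "0 0.0025 0 0 0 0 1" --pt "0 0.0025 0 0 0 0 1" --pt "0 0.0025 0 0 0 0 1" --pt "0 0.0025 0 0 0 0 1"

```text
time: 4.5
ee_pos: [0.6622, -0.1117, 0.062]
eef_rot: [-0.545, 0.45, -0.45, 0.545]
force: [-0.9, 1.3, 5.9]
gripper_width: 0.004
```

Emit:
move_arm --pt "0 0.001 0 0 0 0 1" --pt "0 0.001 0 0 0 0 1" --pt "0 0 0 0 0 0 1"

```text
time: 4.88
ee_pos: [0.6622, -0.1117, 0.0601]
eef_rot: [-0.545, 0.45, -0.45, 0.545]
force: [-1.7, 0.7, 5.0]
gripper_width: 0.008
```

Emit:
move_arm --pt "0 0.001 0 0 0 0 1" --pt "0 0 0 0 0 0 1"

```text
time: 5.12
ee_pos: [0.6622, -0.1117, 0.06]
eef_rot: [-0.545, 0.45, -0.451, 0.545]
force: [-2.7, 0.6, 9.7]
gripper_width: 0.001
```

The force rose from 5 to 9.7 N with no further motion, so the plunger is on its stop (z = 0.060). I'll check the dish before releasing.

```bash
python3 - <<'E'
from h import *
im=cv2.cvtColor(get_image("scene"),cv2.COLOR_RGB2BGR)
cv2.imwrite("pics/s3.png",cv2.resize(im[220:400,140:340],None,fx=3.3,fy=3.3,interpolation=cv2.INTER_CUBIC))
E
```

```text
(no output)
```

View pics/s3.png

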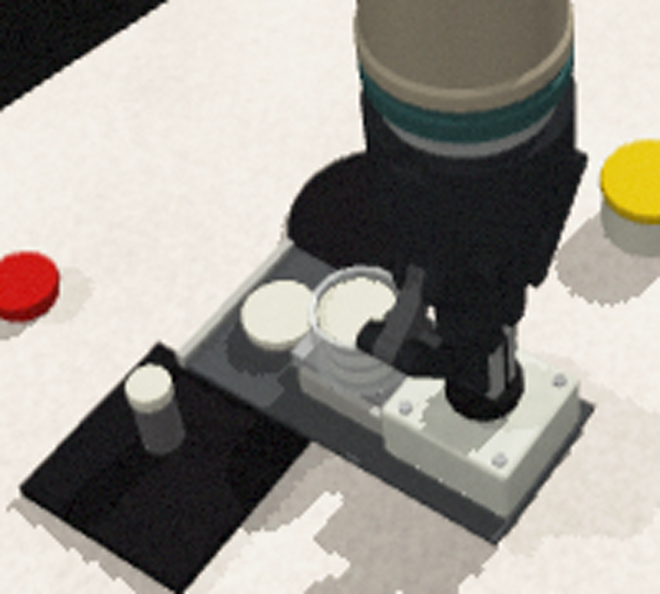

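The dish is out on the deck at crop (277,315), with the cap down on the housing. I'll release smoothly straight up.

Emit:
move_arm --pt "0 -0.003 0 0 0 0 1" --pt "0 -0.004 0 0 0 0 1" --pt "0 -0.004 0 0 0 0 1" --pt "0 -0.004 0 0 0 0 1" --pt "0 -0.004 0 0 0 0 1" --pt "0 -0.005 0 0 0 0 1" --pt "0 -0.01 0 0 0 0 1" --pt "0 -0.02 0 0 0 0 1" --pt "0 -0.03 0 0 0 0 1" --pt "0 -0.03 0 0 0 0 1" --pt "0 -0.01 0 0 0 0 1" --pt "0 0 0 0 0 0 1"

```text
time: 6.68
ee_pos: [0.6624, -0.1119, 0.1828]
eef_rot: [-0.545, 0.45, -0.451, 0.545]
force: [-0.3, 0.6, 0.7]
gripper_width: -0.003
```

```bash
python3 - <<'E'
from h import *
im=cv2.cvtColor(get_image("scene"),cv2.COLOR_RGB2BGR); cv2.imwrite("pics/s4f.png",im)
cv2.imwrite("pics/s4.png",cv2.resize(im[220:400,140:340],None,fx=3.3,fy=3.3,interpolation=cv2.INTER_CUBIC))
im=cv2.cvtColor(get_image("top"),cv2.COLOR_RGB2BGR);cv2.imwrite("pics/t4f.png",im)
cv2.imwrite("pics/t4.png",cv2.resize(im[160:300,320:500],None,fx=4,fy=4,interpolation=cv2.INTER_CUBIC))
E
```

```text
(no output)
```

View pics/s4.png

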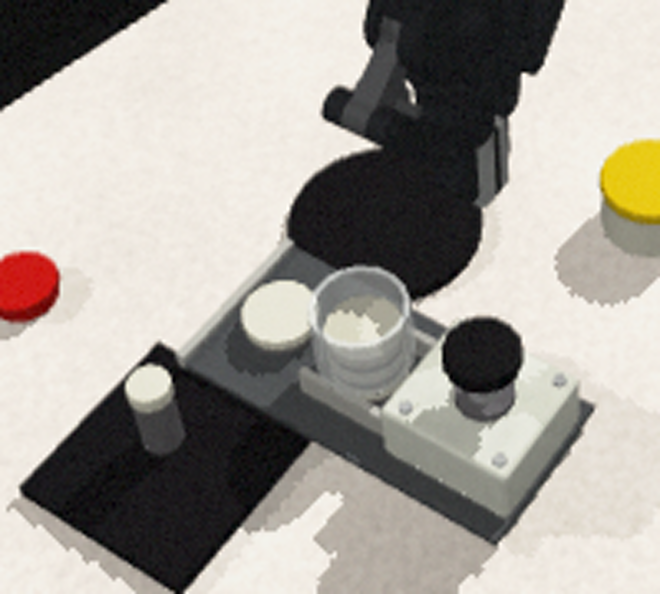

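View pics/t4.png

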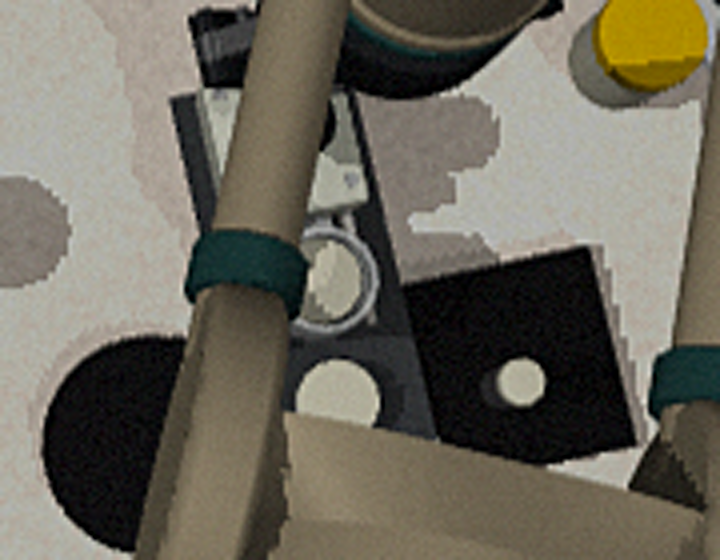

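```bash
python3 - <<'E'
from h import *
a=ray("top",320+338.5/4,160+400/4,.024)[:2]; b=ray("scene",140+278/3.3,220+314/3.3,.024)[:2]
th=.19; R=np.array([[np.cos(th),-np.sin(th)],[np.sin(th),np.cos(th)]]); t=np.array([.5968,-.1237])
v=ray("top",320+521/4,160+382/4,.042)[:2]; vs=ray("scene",140+150/3.3,220+381/3.3,.042)[:2]
e=get_obs()["ee_pos"][:2]
for n,p in dict(top=a,scene=b,vial=v,vials=vs,ee=e,tgt=np.array([.5319,-.0538])).items(): print(n,p,(R.T@(p-t)*1000).round(1))
E
```

```text
top [ 0.54744442 -0.13318982] [-50.3   0. ]
scene [ 0.55012065 -0.13350709] [-47.7  -0.8]
vial [ 0.55163354 -0.20744488] [-60.2 -73.7]
vials [ 0.54874607 -0.20135723] [-61.9 -67.2]
ee [ 0.66144574 -0.11155892] [65.8 -0.3]
tgt [ 0.5319 -0.0538] [-50.5  80.9]
```

The plunger is back up. The single dish stands at (-49,0) in the dispenser frame (the two views agree to 2.6 mm) and the vial is at about (-61,-70). I'll move above the spot between them.

Emit:
move_arm --pt "0.006 0 -0.019 0 0 0 1" --pt "0.006 0 -0.019 0 0 0 1" --pt "0.006 0 -0.019 0 0 0 1" --pt "0.006 0 -0.019 0 0 0 1" --pt "0.006 0 -0.019 0 0 0 1" --pt "0.006 0 -0.02 0 0 0 1" --pt "0 0.03 0 0 0 0 1" --pt "0 0.03 0 0 0 0 1" --pt "0 0.03 0 0 0 0 1" --pt "0 0.03 0 0 0 0 1" --pt "0 0.015 0 0 0 0 1" --pt "0 0 0 0 0 0 1" --pt "0 0 0 0 0 0 1"

```text
time: 8.4
ee_pos: [0.5569, -0.1693, 0.0484]
eef_rot: [-0.545, 0.45, -0.451, 0.545]
force: [0.2, -0.0, 0.7]
gripper_width: -0.001
```

```bash
python3 - <<'E'
from h import *
im=cv2.cvtColor(get_image("scene"),cv2.COLOR_RGB2BGR); cv2.imwrite("pics/s5f.png",im)
cv2.imwrite("pics/s5.png",cv2.resize(im[220:400,140:340],None,fx=3.3,fy=3.3,interpolation=cv2.INTER_CUBIC))
im=cv2.cvtColor(get_image("wrist"),cv2.COLOR_RGB2BGR);cv2.imwrite("pics/w5.png",im)
print(get_obs()["ee_pos"],get_obs()["force"])
E
```

```text
[ 0.55697631 -0.16923834  0.04860316] [0.03182436 0.29235857 0.08744717]
```

View pics/s5.png

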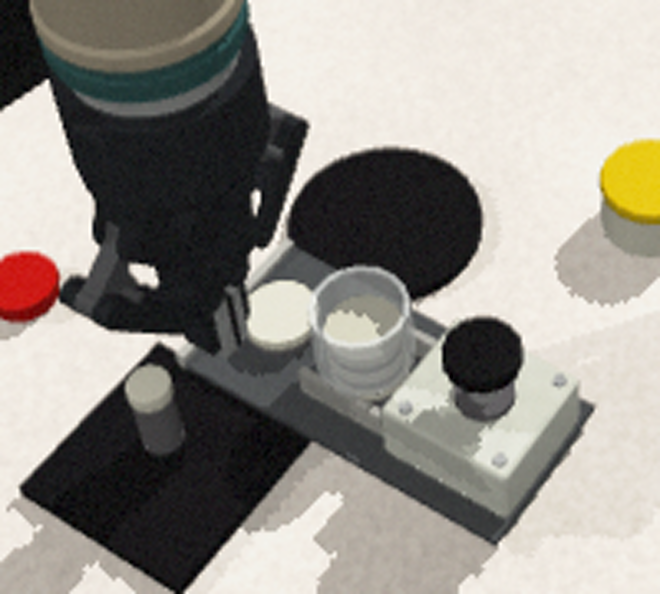

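View pics/w5.png

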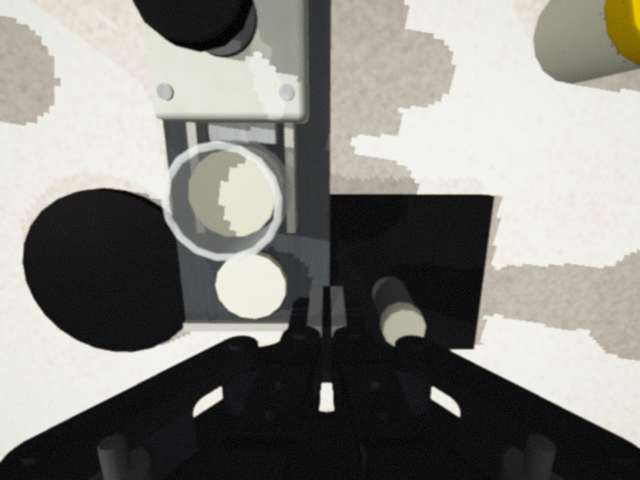

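The scene view shows the outer knuckles flaring out (crop (75,300) to (190,335)) towards the vial's side, so I'll measure their height above the tip before going lower.

```bash
python3 - <<'E'
from h import *
s=cv2.imread("pics/s5f.png"); cv2.imwrite("pics/s5c.png",cv2.resize(s[270:350,150:240],None,fx=7,fy=7,interpolation=cv2.INTER_CUBIC))
o=get_obs(); e=o["ee_pos"]; R=Rn.from_quat(o["eef_rot"]).as_matrix()
c=camera_model("scene"); C=-c["R"].T@c["t"]
def hit(u,v,off):
    d=c["R"].T@np.array([(u-c["cx"])/c["fx"],(v-c["cy"])/c["fy"],1]); n=R[:,2]
    k=((e+off*n-C)@n)/(d@n); p=C+k*d; return R.T@(p-e)*1000
for u,v in [(62,290),(75,305),(110,325),(150,328),(190,337),(208,350),(222,350),(240,345)]:
  print((u,v),[hit(140+u/3.3,220+v/3.3,o_)[:2].round(0) for o_ in (-.013,0,.013)])
E
```

```text
(62, 290) [array([ 57., -88.]), array([  66., -106.]), array([  74., -124.])]
(75, 305) [array([ 54., -75.]), array([ 62., -93.]), array([  71., -112.])]
(110, 325) [array([ 42., -48.]), array([ 50., -67.]), array([ 59., -87.])]
(150, 328) [array([ 23., -25.]), array([ 33., -45.]), array([ 42., -65.])]
(190, 337) [array([5., 4.]), array([ 15., -18.]), array([ 25., -39.])]
(208, 350) [array([-3., 23.]), array([7., 1.]), array([ 18., -21.])]
(222, 350) [array([-11.,  32.]), array([-0.,  9.]), array([ 11., -13.])]
(240, 345) [array([-22.,  41.]), array([-11.,  18.]), array([ 0., -4.])]
```

View pics/s5c.png

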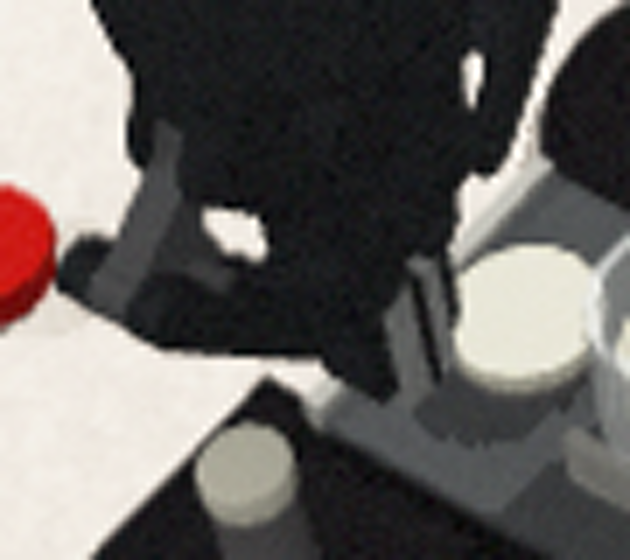

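The fingers are only about 16 mm thick at the tip, leaving an 11 mm gap to the dish. I'll shift 6 mm towards the dish, which gives at least 7 mm between knuckle and vial, then lower to z ≈ 0.016.

Emit:
move_arm --pt "-0.006 0 -0.001 0 0 0 1" --pt "0 0 0 0 0 0 1" --pt "0 0.008 0 0 0 0 1" --pt "0 0.008 0 0 0 0 1" --pt "0 0.008 0 0 0 0 1" --pt "0 0.004 0 0 0 0 1" --pt "0 0 0 0 0 0 1"

```text
time: 9.38
ee_pos: [0.5537, -0.163, 0.0187]
eef_rot: [0.545, -0.451, 0.45, -0.545]
force: [-0.0, -0.9, -0.6]
gripper_width: -0.002
```

```bash
python3 - <<'E'
from h import *
im=cv2.cvtColor(get_image("scene"),cv2.COLOR_RGB2BGR)
cv2.imwrite("pics/s6.png",cv2.resize(im[250:370,140:270],None,fx=4.8,fy=4.8,interpolation=cv2.INTER_CUBIC))
im=cv2.cvtColor(get_image("wrist"),cv2.COLOR_RGB2BGR);cv2.imwrite("pics/w6.png",im)
print(get_obs()["ee_pos"],get_obs()["force"])
E
```

```text
[ 0.55411644 -0.1632202   0.01934585] [-0.24413617 -0.63583651 -0.1595445 ]
```

View pics/s6.png

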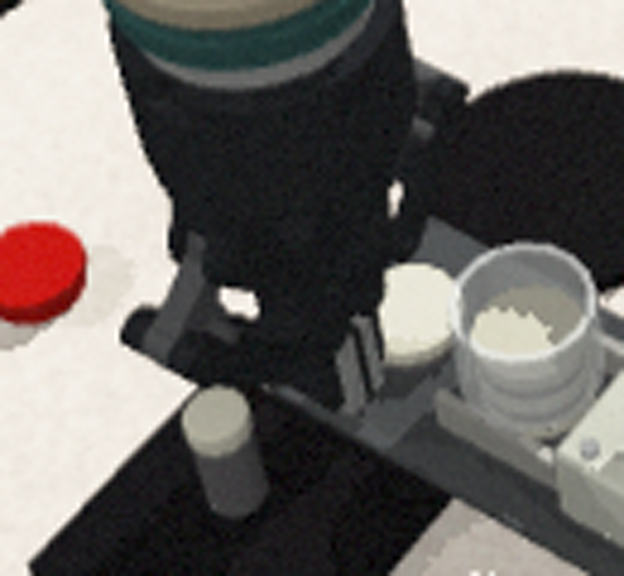

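View pics/w6.png

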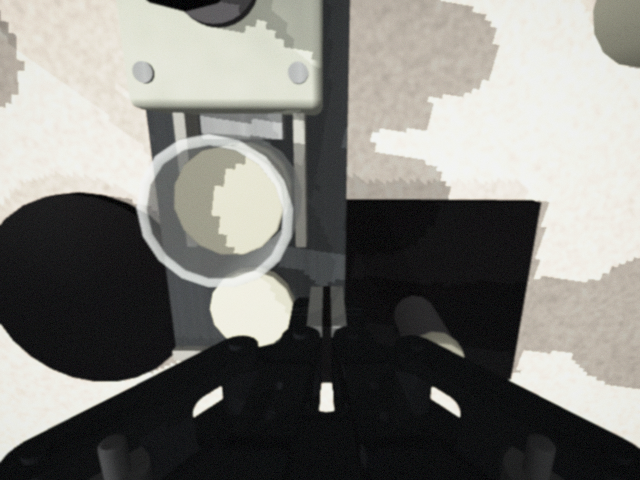

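```bash
python3 - <<'E'
from h import *
o=get_obs(); e=o["ee_pos"]; R=Rn.from_quat(o["eef_rot"]).as_matrix()
print("tcp px",proj("wrist",e),"front edge",proj("wrist",e+R[:,2]*.011))
# dish: left 210,right 293 ->u=251.5; top edge v=268
top=ray("wrist",251.5,268,.024); print("dish far edge tool x,z mm",(R.T@(top-e)*1000).round(1))
for u in (210,293): print((R.T@(ray("wrist",u,308,.024)-e)*1000).round(1))
# finger right/left at tip
for u in (308,345): print((R.T@(ray("wrist",u,289,e[2])-e)*1000).round(1))
E
```

```text
tcp px [327.05650725 306.53542778] front edge [327.09270745 283.23509335]
dish far edge tool x,z mm [-31.1  -4.7  19.7]
[-49.7  -4.7   1.6]
[-14.5  -4.7   1.6]
[-8.2 -0.   8.3]
[7.7 0.  8.3]
```

The gap is 6 mm and the dish centre is about 1.6 mm towards tool +z. I'll centre on it, lower 2.5 mm, and push slowly in two stages.

Emit:
move_arm --pt "0 0.0025 0.0015 0 0 0 1" --pt "-0.003 0 0 0 0 0 1" --pt "-0.003 0 0 0 0 0 1" --pt "-0.003 0 0 0 0 0 1" --pt "-0.004 0 0 0 0 0 1" --pt "-0.004 0 0 0 0 0 1" --pt "-0.004 0 0 0 0 0 1" --pt "-0.004 0 0 0 0 0 1" --pt "-0.004 0 0 0 0 0 1" --pt "-0.004 0 0 0 0 0 1" --pt "-0.004 0 0 0 0 0 1"

```text
time: 10.85
ee_pos: [0.5484, -0.1262, 0.0168]
eef_rot: [-0.545, 0.45, -0.45, 0.545]
force: [-0.6, -0.8, -0.2]
gripper_width: -0.001
```

```bash
cat > look.py <<'E'
from h import *
import sys
k=sys.argv[1]
im=cv2.cvtColor(get_image("scene"),cv2.COLOR_RGB2BGR)
w=cv2.cvtColor(get_image("wrist"),cv2.COLOR_RGB2BGR)
a=cv2.resize(im[240:360,170:300],(400,370),interpolation=cv2.INTER_CUBIC); b=w[80:450,0:400]
cv2.imwrite(f"pics/c{k}.png",np.hstack([a,b]))
o=get_obs(); e=o["ee_pos"];th=.19; R=np.array([[np.cos(th),-np.sin(th)],[np.sin(th),np.cos(th)]]); t=np.array([.5968,-.1237])
print(e,o["force"],"disp",(R.T@(e[:2]-t)*1000).round(1),o["time"])
E
python3 look.py 7
```

```text
[ 0.54818161 -0.12598289  0.01674978] [-0.15563775 -0.44908716 -0.80209922] disp [-48.2   6.9] 10.95
```

View pics/c7.png

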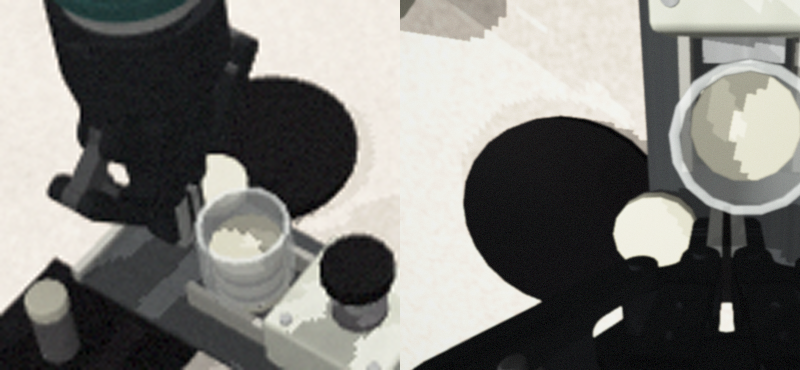

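The dish slides upright ahead of the finger, with its centre at about y = 33. I'll continue slightly lower.

Emit:
move_arm --pt "-0.003 0.001 0 0 0 0 1" --pt "-0.004 0.001 0 0 0 0 1" --pt "-0.004 0 0 0 0 0 1" --pt "-0.004 0 0 0 0 0 1" --pt "-0.004 0 0 0 0 0 1" --pt "-0.004 0 0 0 0 0 1" --pt "-0.004 0 0 0 0 0 1" --pt "-0.004 0 0 0 0 0 1" --pt "-0.004 0 0 0 0 0 1" --pt "-0.003 0 0 0 0 0 1" --pt "0 0 0 0 0 0 1"

```text
time: 12.32
ee_pos: [0.5411, -0.0888, 0.0147]
eef_rot: [0.545, -0.45, 0.45, -0.545]
force: [-0.5, 0.4, 0.4]
gripper_width: -0.0
```

```bash
python3 look.py 8
```

```text
[ 0.54130045 -0.08913963  0.01476778] [ 1.00080603 -0.31666546  0.21146002] disp [-48.   44.4] 12.425
```

View pics/c8.png

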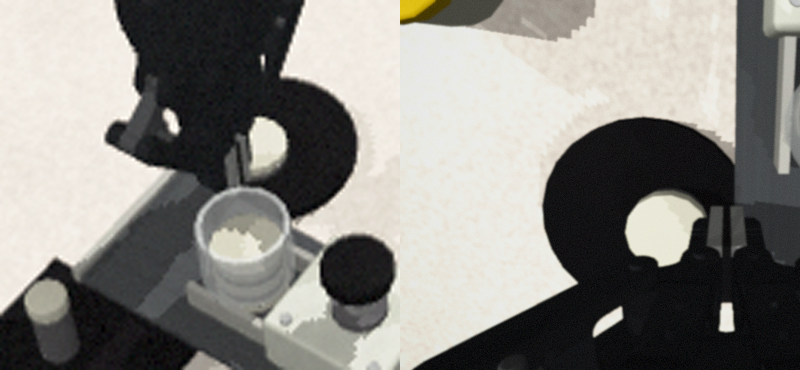

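The dish appears to have dropped on to the plate, with its centre at about y = 70. I'll push 8 mm more for margin, then back off and lift.

Emit:
move_arm --pt "-0.003 0 0 0 0 0 1" --pt "-0.003 0 0 0 0 0 1" --pt "-0.002 0 0 0 0 0 1" --pt "0 0 0 0 0 0 1" --pt "0.004 0 0 0 0 0 1" --pt "0.004 -0.004 0 0 0 0 1" --pt "0 -0.02 0 0 0 0 1" --pt "0 -0.03 0 0 0 0 1" --pt "0 -0.03 0 0 0 0 1" --pt "0 -0.04 0 0 0 0 1" --pt "0.04 -0.02 0 0 0 0 1" --pt "0.05 0 0 0 0 0 1" --pt "0.05 0 0 0 0 0 1" --pt "0.05 0 0 0 0 0 1" --pt "0.05 0 0 0 0 0 1" --pt "0.03 0 0 0 0 0 1" --pt "0 0 0 0 0 0 1"

```text
time: 14.55
ee_pos: [0.5921, -0.3572, 0.1584]
eef_rot: [0.545, -0.451, 0.451, -0.544]
force: [-0.1, 0.9, 0.8]
gripper_width: -0.002
```

```bash
python3 - <<'E'
from h import *
im=cv2.cvtColor(get_image("scene"),cv2.COLOR_RGB2BGR)
cv2.imwrite("pics/s9.png",cv2.resize(im[240:400,140:340],None,fx=3.8,fy=3.7,interpolation=cv2.INTER_CUBIC))
im=cv2.cvtColor(get_image("top"),cv2.COLOR_RGB2BGR);cv2.imwrite("pics/t9f.png",im)
cv2.imwrite("pics/t9.png",cv2.resize(im[160:300,320:500],None,fx=4.2,fy=4.2,interpolation=cv2.INTER_CUBIC))
E
```

```text
(no output)
```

View pics/s9.png

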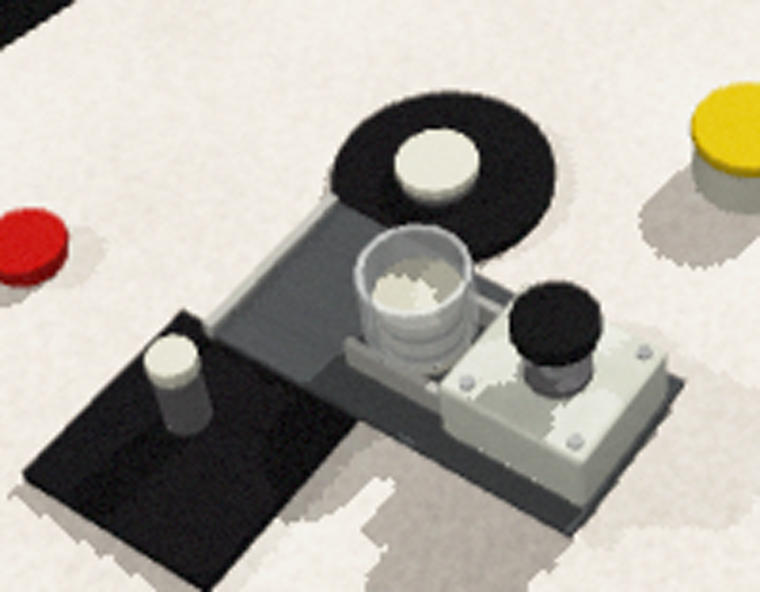

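View pics/t9.png

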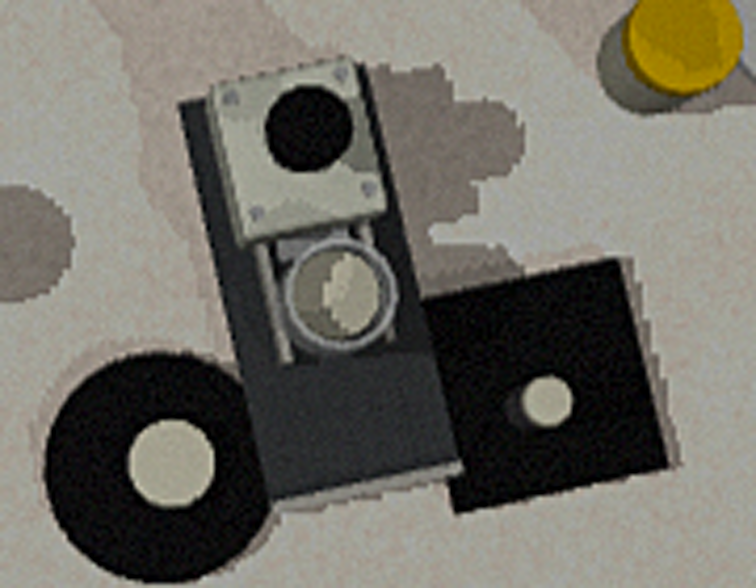

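The dish lies flat near the plate's centre (top crop (172,463), plate centre about (160,467)). The plunger is up, the deck is empty, and the vial and pots stand where they did. Handing in.

```bash
python3 -c "
from workcell import *
print(close_job())"
```

```text
the job is handed in; nothing more can be done
None
```

The job is done and was handed in at about 14.7 s. I pressed the plunger once to its stop: the force went from 5 to 9.7 N with no further travel at z = 0.060. It came back up on its own and one dish came out. With the shut fingertips I pushed that dish slowly off the deck on to the round plate, then backed off and lifted clear.

**Last checks:** In the final scene and top pictures the dish lies flat, about 3 mm from the plate's centre. The deck is empty, the other dishes are still in the magazine, and the plunger is up. The vial and tall pot show at the same pixels as before, and the low pot looks unmoved in the scene view. The robot was touching nothing.

**Disagreements:** The top and scene cameras differed by about 2.6 mm on the dish and 7 mm on the vial, and one hand-picked deck corner was 6 mm off the frame fit. I allowed for these with clearance and step-by-step pictures. No check failed.

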